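Flush the basin's water filter into the bath mug

TASK

Flush the sediment out of the water filter on the ledge under the basin. First stand the red bath mug upright on the ledge with the middle of its open mouth under the filter's drain spout and let go of it; only then turn the blue spring-return flush dial on top of the filter clockwise, past its first two clicks to the third (the three yellow dots), and hold it there against its spring: the job finishes with the gripper still holding the dial on the third click. Leave the toothbrush cup, squeeze bottle and soap dish where they stand.

Things in the scene. Friction and masses are not known exactly. Their poses are not given: they have to be found in the camera images.
- filter: Water filter fixed to the ledge; place and yaw vary. Grey round head 92 mm across, 146 to 205 mm above the ledge, clear bowl 76 mm across hanging under it. Origin: on the ledge, on the upright axis of head and dial; z up, -x its front (spout side), +y to the left when facing its front. Steel bracket behind, its foot 110 mm wide from x = -28 to +98 mm; the ledge under the spout is bare.
- hoses (a point): Centre of the head at 178 mm height, axes as filter. Here two hoses leave the head to both sides (+-y), bend back (+x) and go down to stop valves in the ledge at x = 60, y = +-105 mm of the filter. They stay below 190 mm.
- spout_tip (a point): Centre of the down-facing outlet of the filter's drain spout, 150 mm above the ledge, at x = -125 mm, y = 0 of filter. A 16 mm steel tube comes to it from the head, level at 180 mm height (top 188), and turns down; outlet 19 mm across.
- dial (a joint): Turn of the blue dial, rad: 0 at rest on its stop, growing clockwise seen from above. Clicks (detents) at 0.42, 0.84, 1.26 rad (24, 48, 72 degrees), humps midway before each; hard stop at 1.46. Let go, its spring drives it back to 0 over all clicks. It takes 0.17 Nm to leave rest and 0.24 Nm over the third hump; on the third click 0.12 to 0.26 Nm keeps it there.
- dial_grip (a point): Grip point on the dial's axis, 232 mm above the ledge, in its upright blue blade: 60 mm long, 14 mm thick, from 212 to 240 mm above the ledge, centred on the axis. Under the blade a disc 64 mm across, top at 212 mm. Site x runs along the blade to its pointer end (white line on that half of the top), z up; turns with the dial.
- dial_marks (a point): Centre of the head's flat top, 205 mm above the ledge, axes as filter. At rest the pointer stands 0.63 rad counter-clockwise (from above) of the filter's +x, at a white dash; clockwise from it on the head's rim follow one white dot, two white dots, three yellow dots for the three clicks.
- mug: Loose red plastic bath mug, 105 mm tall, open at the top, 90 mm across at the foot and 108 mm at the rim, wall 4 mm, 0.1 to 0.2 kg. Origin: centre of its underside; z up; its handle points along its -x axis.
- mug_mouth (a point): Centre of the mug's open mouth, at rim height (105 mm above its underside).
- mug_handle (a point): Grip point on the mug's handle, 88 mm from the mug's axis along its -x, 96 mm above its underside; axes as mug. The handle is a level bar 18 mm wide, 14 mm high (89 to 103 mm above the underside), running out from the rim to 107 mm from the axis; at its end a grip 14 mm thick hangs down to 26 mm above the underside.
- brush_cup: Loose white ceramic toothbrush cup with a brush in it, 74 mm across, 95 mm tall (190 mm with the brush). Origin: centre of its underside. Leave it alone.
- squeeze_bottle: Loose closed turquoise squeeze bottle, 56 mm across, 170 mm tall. Origin: centre of its underside. Leave it alone.
- soap_dish: Loose steel soap dish with a bar of soap, 125 x 85 x 27 mm. Origin: centre of its underside. Leave it alone.
There are look-alikes about, which are no part of the job. Several things look just like the mug: the one meant starts nearest to the robot's base.

How it is judged:
On the way, in this order (a step that is already met when the one before it is completed fails the run):
1. the mug stands upright on the ledge with its mouth under the drain spout, let go, the dial still at rest (horizontal distance between mug_mouth and spout_tip below 0.03 m and height (world z) of mug below 0.004 m and angle between mug's own z axis and vertical below 0.08 rad and contact force between each of the arm, the fingers and mug below 0.1 N and linear speed of mug below 0.02 m/s and value of joint dial below 0.2 rad), for 0.2 s.
2. the dial is on its third click, held by the gripper (value of joint dial between 1.1 and 1.41 rad and contact force between the fingers and filter above 1 N), for 0.3 s.
At the end, for the whole second after the job is handed in: The gripper's fingers hold the dial still on its third click (1.10 to 1.41 rad) with no other thing against the filter, while the mug stands upright on the ledge, untouched, the centre of its mouth within 30 mm of the spout's outlet seen from above (all of step 2 and velocity of joint dial between -0.2 and 0.2 rad/s and contact force between each of mug, brush_cup, squeeze_bottle, soap_dish and filter below 0.1 N and horizontal distance between mug_mouth and spout_tip below 0.03 m and height (world z) of mug below 0.004 m and angle between mug's own z axis and vertical below 0.08 rad and contact force between each of the arm, the fingers and mug below 0.1 N); the arm keeps its last pose, push and grip.
It fails at once if the dial is turned without the mug under the spout (mouth more than 40 mm off) (value of joint dial above 0.25 rad and horizontal distance between mug_mouth and spout_tip above 0.04 m).
It fails at once if the toothbrush cup, squeeze bottle or soap dish is moved by more than 30 mm or tipped over (distance of any of brush_cup, squeeze_bottle, soap_dish from where it was at the start of the episode above 0.03 m or angle between any of brush_cup, squeeze_bottle, soap_dish's own z axis and vertical above 0.5 rad).
It also fails if it takes over 53 s, if anything falls off the work surface, if the arm or the gripper's body presses on something with over 40 N, if the wrist force passes 120 N, or if a joint passes its speed limit or range.

ROBOT

A 7-joint arm with a two-finger parallel gripper is mounted at the origin on the work surface. World frame = base frame: x ahead of the robot, y to its left, z up, the work surface at z = 0. Lengths are in m, angles in rad, forces in N, time in s.
With the tool pointing down it reaches from about 0.4 to 0.85 m from the base axis. Payload 10.4 kg.
Tool frame: the origin (TCP) lies on the centre line of the jaws, within the pads' length; the fingertips stand 11 mm ahead of it and the grasp point (between the pads) lies 8 mm behind it (tip_reach is the distance from the TCP to the fingertips, in m); z points along the fingers, y is the line along which they close (so a half turn about z gives the same grasp; the last joint's range is limited). The gripper opens to 85 mm and grips with 20 to 120 N. Pads are 22 mm wide; open, the fingers measure 114 mm over their backs; the gripper's body (76 mm by 85 mm) begins 54 mm behind the grasp point. The pads swing forward as they close: fully open they stand 13 mm farther back than shut.
Start: joints at [1.164, 0.332, -0.065, 1.46, 0.022, 1.35, -0.088], TCP at [0.234, -0.58, 0.242] pointing down, gripper open.
Joint ranges: [-2.6, 2.6], [-0.5, 2.12], [-1.47, 1.34], [0.16, 2.42], [-1.27, 4.41], [0.06, 2.06], [-2.6, 2.6]. Speed limits (rad/s): [2.22, 2.22, 2.79, 2.79, 3.14, 3.14, 3.14].

INTERFACE

Orientations are given as a unit quaternion [x, y, z, w].
In Python, from workcell import get_obs, camera, hand_in, tip_reach gives the robot as it stands. The module is installed in compiled form; this text tells all that it offers.
- The arm moves only by the tool move_arm, never from a script. Its argument "plan" is a list of rows, each an object with "delta_pos": the shift along the tool's x, y, z in normalised numbers (1 is 1 m), a list of three; "turn": the turn, a rotation vector about the tool's x, y, z in a scale on which 1.0 is 4 rad, a list of three; "fingers": the closure, from 0 (fully open) to 1 (shut). A call has 1 to 12 rows; each row is the pose to reach, as a shift and turn from the pose commanded when the call began, along the tool's axes at that moment; what a row does not reach only later rows make up. A row lasts 1/8 s, in which the tool goes at most 62.5 mm and 10.7 degrees, less where a joint would pass 70% of its speed; a pose out of reach is approached as far as the arm can. No shift or turn number may pass 1 either way. A call with a gripper value outside its range is refused whole. The fingers move at their own pace and stop on an object; "force" is the grip in N (left out, the last holds). Time passes only in rows, so rows that repeat a pose let the fingers close. It gives the time, the measured TCP pose, the force, the opening and the grip force at its end, in the units of the state.
- get_obs(): the state, without advancing time (a new reading comes with each control period).
- camera(name): name is "scene" or "side" or "wrist"; returns a dict with "color" (420x560x3 uint8, red, green, blue), "range_z" (420x560 float32, m along the optical axis (not along the pixel's ray), 0 where there is no reading), "fx", "fy", "cx", "cy" (pixels), "R" (3x3) and "t" (3): a world point X has camera coordinates R X + t; the wrist camera has in their place "tool_from_camera" (4x4, takes a point from camera to tool coordinates, whose origin is the TCP and whose axes are the flange's). Camera axes: x right, y down, z forward; pixel columns grow to the right and rows downward; lengths in m; the calibration is good to about 2 mm. The wrist camera is an equidistant fisheye: a pixel r from the principal point sees the ray r / f radians off the axis. A picture is of the moment at which its call begins: read the wrist's pose just before it.
- hand_in(): hands the job in; it is judged then, once.
The state is a dict: "clock": time; "joint_pos": joint angles; "joint_velocities": joint speeds; "tau": joint torques, N m; "position": TCP position; "ee_rot": TCP orientation; "ft_force": force on the tool from outside, world axes, zero at the start; "torque": the same for the moment, N m; "grip_width": opening from 0.0 (shut) to 1.0 (fully open); "grasp_force": force on a finger pad.
Only numpy, scipy, OpenCV 4.12 (cv2) and the standard library are available. Lean on these libraries where they do the work, as an engineer would, in place of code of your own. Each camera call takes 0.05 s, during which the arm holds its last target. There are 200 camera calls.

## Working session

There is one attempt and no reset: what is moved stays moved. The work goes in short steps, Python scripts to look and compute and a tool call to move; the robot and the scene stay as the last step left them, time stands still between calls to the robot, and variables do not carry over. Pictures are saved under pics/ and viewed, at most 10 in all, crops included, and the job is handed in when it is done.

Besides the shell and the picture viewer there is one more tool, called after ">>>" as a command line: name --argument value ..., lists and objects as JSON in quotes. move_arm: Moves the arm, as the interface text tells. Its arguments: {"type":"object","properties":{"plan":{"type":"array","items":{"type":"object","properties":{"delta_pos":{"type":"array","items":{"type":"number"}},"turn":{"type":"array","items":{"type":"number"}},"fingers":{"type":"number"}}}},"force":{"type":"number"}},"required":["plan"]}

```bash
mkdir -p pics; cat > h.py <<'E'
import numpy as np, cv2
from workcell import get_obs, camera, hand_in, tip_reach
from scipy.spatial.transform import Rotation as Ro
def cloud(c):
    v,u=np.mgrid[:420,:560]; z=c["range_z"]
    P=np.stack([(u-c["cx"])/c["fx"]*z,(v-c["cy"])/c["fy"]*z,z],-1)
    W=(P-c["t"])@c["R"]   # R^T (P-t)
    W[z==0]=np.nan
    return W
def snap(n,f):
    c=camera(n); cv2.imwrite("pics/%s.png"%f,c["color"][...,::-1]); np.savez("pics/%s.npz"%f,**{k:v for k,v in c.items()}); return c
E
python3 - <<'E'
from h import *
o=get_obs(); print(o, tip_reach if not callable(tip_reach) else tip_reach())
snap("scene","sc"); snap("side","sd")
a=cv2.imread("pics/sc.png");b=cv2.imread("pics/sd.png")
E
```

```text
{'clock': 0.0, 'joint_pos': array([ 1.1643992 ,  0.33285102, -0.06467552,  1.46094658,  0.02159738,
        1.34986874, -0.08849799]), 'joint_velocities': array([ 0.00031979,  0.00148593, -0.00085534,  0.0019385 ,  0.00129205,
       -0.00089923, -0.00036056]), 'tau': array([ 4.95399781e-04, -6.25441146e+01,  4.93447250e-02, -3.91609097e+01,
        1.61624153e-02,  9.78079566e-03,  9.34498507e-05]), 'position': array([ 0.23387948, -0.57921163,  0.24152635]), 'ee_rot': array([ 9.81643730e-01,  1.90722605e-01, -1.65126677e-04, -6.69189716e-04]), 'ft_force': array([-0.09466907,  0.12060757,  0.09619792]), 'torque': array([ 0.01188303,  0.05022772, -0.03514255]), 'grasp_force': 0.0, 'grip_width': 1.0021005478926137} 0.011
```

View pics/sc.png

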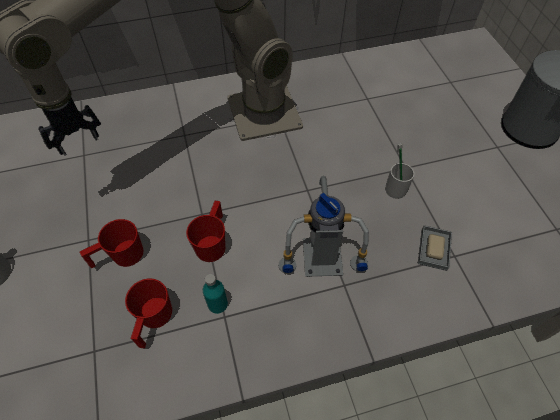

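View pics/sd.png

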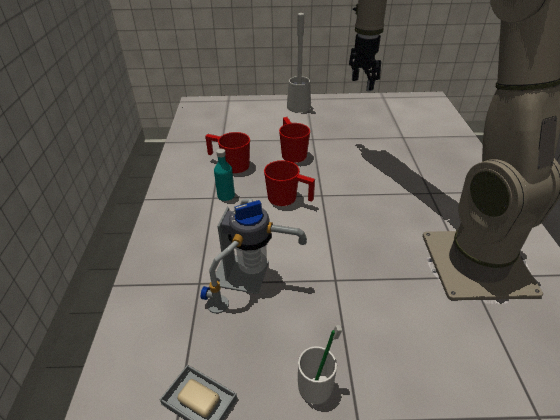

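The scene picture shows three red mugs, at (207,238), (121,243) and (150,302). The filter is at (325,215) with its spout pointing at the robot, (323,182). The mug nearest the base is at (207,238), with its handle towards (217,208).

```bash
python3 - <<'E'
from h import *
from scipy.optimize import least_squares
for f in ("sc","sd"):
    c=dict(np.load(f"pics/{f}.npz")); W=cloud(c); hsv=cv2.cvtColor(c["color"],cv2.COLOR_RGB2HSV)
    H,S,V=[hsv[...,i].astype(int) for i in range(3)]
    red=((H<8)|(H>172))&(S>150)&(V>50)
    n,l,st,ce=cv2.connectedComponentsWithStats(red.astype(np.uint8))
    for i in range(1,n):
        if st[i,4]<150: continue
        p=W[l==i]; p=p[~np.isnan(p[:,0])]
        rim=p[(p[:,2]>.095)&(p[:,2]<.112)]
        def fit(q):
            # robust circle r=.052
            return least_squares(lambda a:np.hypot(rim[:,0]-a[0],rim[:,1]-a[1])-.052,q,loss="soft_l1",f_scale=.002).x
        m=fit(np.median(rim[:,:2],0)); r=np.hypot(*(p[:,:2]-m).T); h=p[(r>.065)&(r<.13)&(p[:,2]>.08)]
        d=np.median(h[:,:2],0)-m if len(h) else np.zeros(2)
        print(f,ce[i],"mug",m.round(4),"zmax",p[:,2].max().round(3),"handle dir",np.degrees(np.arctan2(d[1],d[0])).round(1),len(h),"base dist",np.hypot(*m).round(3))
    blue=(H>105)&(H<130)&(S>150)
    p=W[blue]; p=p[(p[:,2]>.2)]
    t=p[p[:,2]>.234]
    print(f,"blade top n",len(t),"mean",t.mean(0).round(4),"midrange",((t.max(0)+t.min(0))/2).round(4), "blade dir",np.degrees(np.arctan2(*(np.linalg.svd(t[:,:2]-t[:,:2].mean(0))[2][0][::-1]))).round(1))
    d=p[(p[:,2]<.22)]; 
    # head, tube
    w=W.reshape(-1,3); w=w[~np.isnan(w[:,0])]
    a=t.mean(0)[:2]; rr=np.hypot(*(w[:,:2]-a).T)
    hd=w[(rr<.06)&(w[:,2]>.2)&(w[:,2]<.208)]
    x=least_squares(lambda q:np.maximum(np.hypot(*(hd[:,:2]-q).T)-.046,0),a,loss="soft_l1",f_scale=.001).x
    print("head pts",len(hd),hd[:,:2].min(0).round(4),hd[:,:2].max(0).round(4))
    tb=w[(rr>.06)&(rr<.15)&(w[:,2]>.165)&(w[:,2]<.195)&(w[:,0]<a[0])]
    k=np.hypot(*(tb[:,:2]-a).T)
    print("tube",len(tb)); 
    for lo in (.06,.08,.1,.12):
        s=tb[(k>=lo)&(k<lo+.02)]; print(lo,len(s),np.median(s,0).round(4) if len(s) else "")
E
python3 - <<'E'
import cv2
a=cv2.imread("pics/sc.png")[165:285,265:385]; b=cv2.imread("pics/sd.png")[190:310,195:315]
cv2.imwrite("pics/crop.png",cv2.resize(cv2.hconcat([a,b]),(800,400),interpolation=cv2.INTER_CUBIC))
E
```

```text
sc [207.26246719 232.13648294] mug [ 0.5075 -0.298 ] zmax 0.112 handle dir 150.1 71 base dist 0.589
sc [114.64135407 239.72186642] mug [ 0.4601 -0.5429] zmax 0.11 handle dir -71.3 107 base dist 0.712
sc [147.5273752  302.53462158] mug [ 0.6695 -0.4829] zmax 0.11 handle dir -22.5 120 base dist 0.826
sc blade top n 181 mean [ 0.4435 -0.234   0.2839] midrange [ 0.4163 -0.2995  0.3577] blade dir 60.1Traceback (most recent call last):
  File "<stdin>", line 28, in <module>
    return umr_minimum(a, axis, None, out, keepdims, initial, where)
ValueError: zero-size array to reduction operation minimum which has no identity
```

View pics/crop.png

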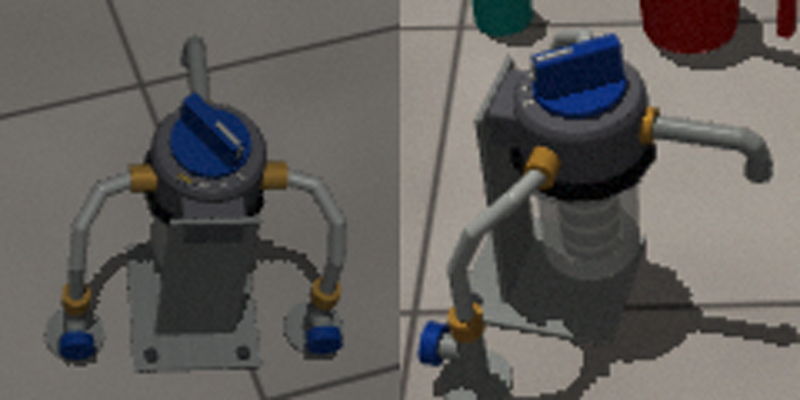

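The crop shows the blade with its white pointer half towards the back right, and the spout straight ahead of the head, pointing at the robot. I'll restrict the fit to the filter.

```bash
python3 - <<'E'
from h import *
from scipy.optimize import least_squares
boxes={"sc":(270,180,370,285),"sd":(195,195,312,305)}
for f in ("sc","sd"):
    c=dict(np.load(f"pics/{f}.npz")); W=cloud(c); hsv=cv2.cvtColor(c["color"],cv2.COLOR_RGB2HSV)
    H,S,V=[hsv[...,i].astype(int) for i in range(3)]
    x0,y0,x1,y1=boxes[f]; M=np.zeros((420,560),bool); M[y0:y1,x0:x1]=1
    blue=(H>105)&(H<130)&(S>150)&M
    p=W[blue]; p=p[p[:,2]>.2]; t=p[(p[:,2]>.2365)&(p[:,2]<.245)]
    a=t.mean(0)[:2]; v=np.linalg.svd(t[:,:2]-a)[2][0]; s=(t[:,:2]-a)@v; n=(t[:,:2]-a)@[-v[1],v[0]]
    print(f,"blade top",len(t),t.mean(0).round(4),"dir",np.degrees(np.arctan2(v[1],v[0])).round(1),"ext",s.min().round(4),s.max().round(4),n.min().round(4),n.max().round(4), "mid",(a+v*(s.min()+s.max())/2+np.array([-v[1],v[0]])*(n.min()+n.max())/2).round(4))
    d=p[(p[:,2]>.209)&(p[:,2]<.214)]; print("disc",len(d),d[:,:2].min(0).round(4),d[:,:2].max(0).round(4))
    w=W[M]; w=w[~np.isnan(w[:,0])]
    rr=np.hypot(*(w[:,:2]-a).T)
    hd=w[(rr<.06)&(w[:,2]>.15)&(w[:,2]<.207)&(rr>.043)&(rr<.05)&(w[:,2]<.2)]
    q=least_squares(lambda q:np.hypot(*(hd[:,:2]-q).T)-.046,a,loss="soft_l1",f_scale=.001).x
    print("head fit",len(hd),q.round(4))
    w=W.reshape(-1,3); w=w[~np.isnan(w[:,0])]; rr=np.hypot(*(w[:,:2]-a).T)
    tb=w[(rr>.055)&(rr<.15)&(w[:,2]>.14)&(w[:,2]<.195)&(w[:,0]<a[0])&(abs(w[:,1]-a[1])<.1)]
    k=np.hypot(*(tb[:,:2]-a).T)
    for lo in np.arange(.055,.145,.015):
        s_=tb[(k>=lo)&(k<lo+.015)]
        if len(s_): print(round(lo,3),len(s_),np.median(s_,0).round(4),s_[:,1].min().round(4),s_[:,1].max().round(4))
    fl=w[(w[:,2]<.03)&(w[:,2]>.004)&(rr<.2)]
for f in ("sc","sd"):
    c=dict(np.load(f"pics/{f}.npz")); W=cloud(c)
    pts={"sc":[(211,296),(400,178),(436,245),(320,265),(289,262),(362,262)],"sd":[(225,180),(318,365),(198,392),(215,297),(212,150)]}[f]
    for u,v in pts: print(f,u,v,W[v,u].round(3))
E
```

```text
sc blade top 84 [0.5893 0.0215 0.2397] dir 23.2 ext -0.0269 0.0309 -0.0076 0.008 mid [0.5911 0.0225]
disc 158 [ 0.5662 -0.0087] [0.6221 0.052 ]
head fit 239 [0.5901 0.0225]
0.055 26 [0.5313 0.0347 0.1869] -0.0466 0.0444
0.07 29 [0.5161 0.0395 0.1865] -0.0631 0.0509
0.085 29 [0.4996 0.0436 0.1857] -0.0671 0.0536
0.1 24 [0.4871 0.0488 0.1862] 0.0412 0.0564
0.115 18 [0.4708 0.0461 0.1761] 0.0443 0.058
0.13 1 [0.4615 0.0467 0.1557] 0.0467 0.0467
sd blade top 92 [0.5883 0.026  0.2395] dir 26.7 ext -0.0251 0.0316 -0.0095 0.0068 mid [0.5918 0.0262]
disc 185 [0.561  0.0187] [0.6217 0.0571]
head fit 380 [0.5895 0.0254]
0.055 45 [0.5281 0.0445 0.186 ] 0.0354 0.05
0.07 48 [0.5145 0.049  0.1853] -0.0573 0.0536
0.085 47 [0.499  0.0511 0.1848] -0.0649 0.0562
0.1 54 [0.4834 0.0567 0.1839] 0.0475 0.0607
0.115 87 [0.4718 0.06   0.1686] 0.0503 0.0646
0.13 1 [0.4624 0.0587 0.1534] 0.0587 0.0587
sc 211 296 [ 0.709 -0.32   0.114]
sc 400 178 [0.457 0.323 0.064]
sc 436 245 [0.691 0.342 0.029]
sc 320 265 [ 0.652 -0.001  0.006]
sc 289 262 [ 0.635 -0.091  0.042]
sc 362 262 [0.691 0.108 0.042]
sd 225 180 [ 0.682 -0.285  0.082]
sd 318 365 [0.451 0.293 0.033]
sd 198 392 [0.69  0.34  0.027]
sd 215 297 [0.677 0.121 0.041]
sd 212 150 [ 0.749 -0.517  0.043]
```

```bash
cat >> h.py <<'E'
def goal(p,yaw):
    """shift/turn in tool axes to bring TCP to p, tool down with tool x at world yaw (deg)"""
    o=get_obs(); R=Ro.from_quat(o["ee_rot"]); y=np.radians(yaw)
    G=Ro.from_matrix(np.array([[np.cos(y),np.sin(y),0],[np.sin(y),-np.cos(y),0],[0,0,-1]]))
    print("at",o["position"].round(4),"t",o["clock"],"delta",R.inv().apply(np.array(p)-o["position"]).round(4),"turn",(R.inv()*G).as_rotvec().round(4),"j",o["joint_pos"].round(2))
E
python3 - <<'E'
from h import *
from scipy.optimize import least_squares
c=dict(np.load("pics/sd.npz")); W=cloud(c); hsv=cv2.cvtColor(c["color"],cv2.COLOR_RGB2HSV)
H,S,V=[hsv[...,i].astype(int) for i in range(3)]
red=((H<8)|(H>172))&(S>150)&(V>50); red[:160]=0; red[:,:258]=0
p=W[red]; rim=p[(p[:,2]>.098)&(p[:,2]<.108)]
m=least_squares(lambda a:np.hypot(rim[:,0]-a[0],rim[:,1]-a[1])-.052,[.5075,-.298],loss="soft_l1",f_scale=.002).x
r=np.hypot(*(p[:,:2]-m).T); h=p[(r>.065)&(r<.13)]; d=np.median(h[:,:2],0)-m
print(m,np.degrees(np.arctan2(d[1],d[0])),len(h), "top handle",np.median(h[h[:,2]>.09],0))
goal([.431,-.254,.24],-30)
E
```

```text
[ 0.50639824 -0.29551661] 147.29291869723465 167 top handle [ 0.43430348 -0.25090177  0.10165513]
at [ 0.2339 -0.5792  0.2416] t 0.1 delta [ 0.3046 -0.2278  0.0019] turn [-1.100e-03  6.000e-04  9.074e-01] j [ 1.16  0.33 -0.06  1.46  0.02  1.35 -0.09]
```

The rows are not in the units I measure in: turns go in shares of 4 rad. I convert before sending: 0.907 rad / 4 = 0.2268.

>>> move_arm --plan '[{"delta_pos": [0.1,-0.075,0],"turn": [0,0,0.075],"fingers": 0},{"delta_pos": [0.2,-0.15,0],"turn": [0,0,0.15],"fingers": 0},{"delta_pos": [0.305,-0.228,0],"turn": [0,0,0.2268],"fingers": 0},{"delta_pos": [0.305,-0.228,0],"turn": [0,0,0.2268],"fingers": 0},{"delta_pos": [0.305,-0.228,0],"turn": [0,0,0.2268],"fingers": 0},{"delta_pos": [0.305,-0.228,0],"turn": [0,0,0.2268],"fingers": 0},{"delta_pos": [0.305,-0.228,0],"turn": [0,0,0.2268],"fingers": 0},{"delta_pos": [0.305,-0.228,0],"turn": [0,0,0.2268],"fingers": 0},{"delta_pos": [0.305,-0.228,0],"turn": [0,0,0.2268],"fingers": 0}]' --force 40

```text
clock: 1.23
position: [0.4308, -0.2549, 0.2421]
ee_rot: [0.966, -0.259, -0.0, 0.0]
ft_force: [-0.4, -1.0, 0.1]
grip_width: 1.001
grasp_force: 0.0
```

```bash
python3 - <<'E'
from h import *
o=get_obs(); c=snap("wrist","w1"); np.savez("pics/w1p.npz",p=o["position"],q=o["ee_rot"])
print(o["position"],o["joint_pos"].round(2),o["joint_velocities"].round(2),c["tool_from_camera"].round(3),c["fx"],c["cx"],c["cy"])
E
```

```text
[ 0.43081902 -0.25488807  0.24207248] [ 0.7   0.07 -0.27  1.77  0.02  1.3  -1.67] [ 0.01  0.    0.01 -0.   -0.   -0.   -0.  ] [[ 0.001 -0.96  -0.281  0.07 ]
 [ 1.     0.001  0.001  0.   ]
 [-0.    -0.281  0.96  -0.13 ]
 [ 0.     0.     0.     1.   ]] 325.19226210127806 276.4977960216332 209.7607416012708
```

View pics/w1.png

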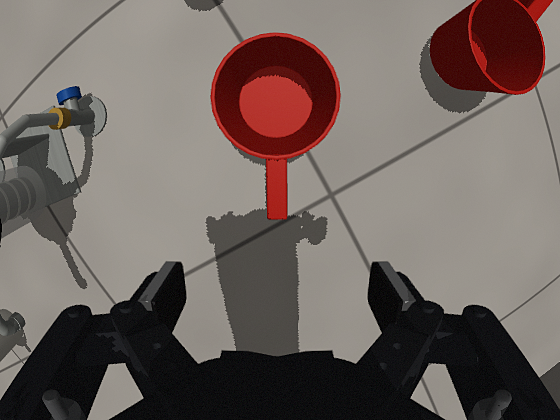

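The wrist view shows the mug centred at (276,95) and its handle bar running straight down from (277,160) to (277,218), almost exactly along tool x. I'll measure it with the fisheye depth.

```bash
cat >> h.py <<'E'
def wcloud(c,p,q):
    v,u=np.mgrid[:420,:560]; z=c["range_z"]; dx=u-c["cx"];dy=v-c["cy"]; r=np.hypot(dx,dy)+1e-9; th=r/c["fx"]
    k=np.tan(th)/r*z
    P=np.stack([dx*k,dy*k,z],-1); T=c["tool_from_camera"]
    W=Ro.from_quat(q).apply((P@T[:3,:3].T+T[:3,3]).reshape(-1,3)).reshape(P.shape)+p
    W[z==0]=np.nan
    return W
E
python3 - <<'E'
from h import *
from scipy.optimize import least_squares
c=dict(np.load("pics/w1.npz")); d=np.load("pics/w1p.npz"); W=wcloud(c,d["p"],d["q"])
hsv=cv2.cvtColor(c["color"],cv2.COLOR_RGB2HSV); H,S,V=[hsv[...,i].astype(int) for i in range(3)]
red=((H<8)|(H>172))&(S>130)&(V>40); red[:,:205]=0; red[:,346:]=0
p=W[red]; print("z",np.nanpercentile(p[:,2],[1,50,99]).round(4))
rim=p[(p[:,2]>.100)&(p[:,2]<.109)]; 
m=least_squares(lambda a:np.hypot(rim[:,0]-a[0],rim[:,1]-a[1])-.052,[.507,-.297],loss="soft_l1",f_scale=.002).x
r=np.hypot(*(p[:,:2]-m).T); h=p[(r>.06)&(r<.112)&(p[:,2]>.095)]; e=np.median(h[:,:2],0)-m
a=np.arctan2(e[1],e[0]); print(len(rim),m.round(4),len(h),np.degrees(a).round(2),"r",r[r<.12].max())
g=m+.088*np.array([np.cos(a),np.sin(a)]); print("handle",g)
goal([*g,.089],np.degrees(a)-180)
E
```

```text
z [0.0011 0.0582 0.1045]
3217 [ 0.504  -0.2962] 934 150.69 r 0.10118735822897659
handle [ 0.42724267 -0.25309962]
at [ 0.4307 -0.2552  0.2421] t 1.275 delta [-4.000e-03 -1.000e-04  1.531e-01] turn [ 0.0004  0.0003 -0.0135] j [ 0.7   0.07 -0.27  1.77  0.02  1.3  -1.67]
```

Scaled: -0.013 rad / 4 = -0.0033.

>>> move_arm --plan '[{"delta_pos": [-0.002,0,0.05],"turn": [0,0,-0.0033],"fingers": 0},{"delta_pos": [-0.002,0,0.1],"turn": [0,0,-0.0033],"fingers": 0},{"delta_pos": [-0.002,0,0.14],"turn": [0,0,-0.0033],"fingers": 0},{"delta_pos": [-0.002,0,0.153],"turn": [0,0,-0.0033],"fingers": 0},{"delta_pos": [-0.002,0,0.153],"turn": [0,0,-0.0033],"fingers": 0},{"delta_pos": [-0.002,0,0.153],"turn": [0,0,-0.0033],"fingers": 1},{"delta_pos": [-0.002,0,0.153],"turn": [0,0,-0.0033],"fingers": 1},{"delta_pos": [-0.002,0,0.153],"turn": [0,0,-0.0033],"fingers": 1},{"delta_pos": [-0.002,0,0.153],"turn": [0,0,-0.0033],"fingers": 1},{"delta_pos": [-0.002,0,0.153],"turn": [0,0,-0.0033],"fingers": 1},{"delta_pos": [-0.002,0,0.153],"turn": [0,0,-0.0033],"fingers": 1},{"delta_pos": [-0.002,0,0.153],"turn": [0,0,-0.0033],"fingers": 1}]' --force 50

```text
clock: 2.78
position: [0.43, -0.2531, 0.0897]
ee_rot: [0.968, -0.252, 0.0, 0.0]
ft_force: [-2.2, 1.3, 6.3]
grip_width: 0.197
grasp_force: 53.7
```

```bash
python3 - <<'E'
from h import *
o=get_obs(); print(o["position"],o["grip_width"],o["grasp_force"],o["joint_velocities"].round(3))
goal([.425,-.25,.114],75)
E
```

```text
[ 0.42998303 -0.25305807  0.08973205] 0.19746124127702583 53.730271607637405 [ 0.001  0.     0.002  0.     0.     0.001 -0.   ]
at [ 0.43   -0.2531  0.0897] t 2.775 delta [-0.0058 -0.0002 -0.0243] turn [ 7.0000e-04 -4.0000e-04 -1.8192e+00] j [ 0.69  0.22 -0.27  1.95  0.07  0.98 -1.7 ]
```

>>> move_arm --plan '[{"delta_pos": [0,0,-0.012],"turn": [0,0,0],"fingers": 1},{"delta_pos": [0,0,-0.025],"turn": [0,0,0],"fingers": 1},{"delta_pos": [0,0,-0.025],"turn": [0,0,0],"fingers": 1}]' --force 80

```text
clock: 3.15
position: [0.4305, -0.2533, 0.1157]
ee_rot: [0.968, -0.252, 0.001, 0.0]
ft_force: [0.3, -0.1, -0.5]
grip_width: 0.189
grasp_force: 78.9
```

```bash
python3 - <<'E'
from h import *
o=get_obs(); print(o["ft_force"],o["torque"],o["grip_width"])
goal([.43,-.16,.114],75)
E
```

```text
[ 0.32897499 -0.09604431 -0.49862022] [ 0.03962715  0.04549034 -0.05817815] 0.18924352690333018
at [ 0.4305 -0.2533  0.1157] t 3.15 delta [-0.046  -0.0812  0.0016] turn [ 2.3000e-03 -1.6000e-03 -1.8192e+00] j [ 0.69  0.19 -0.27  1.93  0.06  1.03 -1.69]
```

Scaled: -1.82 rad / 4 = -0.455.

>>> move_arm --plan '[{"delta_pos": [-0.003,-0.006,0],"turn": [0,0,-0.03],"fingers": 1},{"delta_pos": [-0.007,-0.014,0],"turn": [0,0,-0.0725],"fingers": 1},{"delta_pos": [-0.012,-0.022,0],"turn": [0,0,-0.115],"fingers": 1},{"delta_pos": [-0.016,-0.03,0],"turn": [0,0,-0.1575],"fingers": 1},{"delta_pos": [-0.02,-0.037,0],"turn": [0,0,-0.2],"fingers": 1},{"delta_pos": [-0.025,-0.045,0],"turn": [0,0,-0.2425],"fingers": 1},{"delta_pos": [-0.029,-0.052,0],"turn": [0,0,-0.285],"fingers": 1},{"delta_pos": [-0.033,-0.06,0],"turn": [0,0,-0.3275],"fingers": 1},{"delta_pos": [-0.038,-0.068,0],"turn": [0,0,-0.37],"fingers": 1},{"delta_pos": [-0.042,-0.075,0],"turn": [0,0,-0.4125],"fingers": 1},{"delta_pos": [-0.046,-0.081,0],"turn": [0,0,-0.445],"fingers": 1},{"delta_pos": [-0.046,-0.081,0],"turn": [0,0,-0.455],"fingers": 1}]'

```text
clock: 4.65
position: [0.4291, -0.1592, 0.1142]
ee_rot: [0.792, 0.61, -0.0, -0.0]
ft_force: [0.5, -0.1, -1.4]
grip_width: 0.194
grasp_force: 78.9
```

>>> move_arm --plan '[{"delta_pos": [0,0,0],"turn": [0,0,0],"fingers": 1},{"delta_pos": [0,0,0],"turn": [0,0,0],"fingers": 1}]'

```text
clock: 4.9
position: [0.4291, -0.1599, 0.1142]
ee_rot: [0.793, 0.609, -0.0, 0.0]
ft_force: [-0.2, -0.9, -1.6]
grip_width: 0.193
grasp_force: 78.9
```

```bash
python3 - <<'E'
from h import *
o=get_obs(); c=snap("wrist","w2"); np.savez("pics/w2p.npz",p=o["position"],q=o["ee_rot"])
goal([.4467,-.029,.114],75)
E
```

```text
at [ 0.4291 -0.1598  0.1142] t 4.95 delta [ 0.1309 -0.0169  0.0002] turn [-0.      0.0001 -0.0002] j [ 0.73  0.12 -0.5   2.02  0.07  1.02 -0.06]
```

View pics/w2.png

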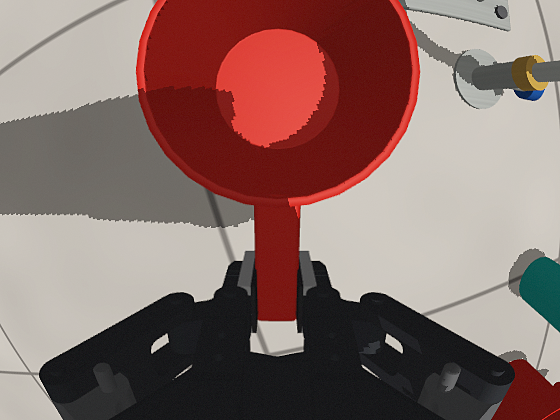

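The mug is held level with its mouth centred at (278,80); nothing else is near it. I'll fit the spout tube and axis better from the two fixed cameras, and measure the mug centre from this view.

```bash
python3 - <<'E'
from h import *
from scipy.optimize import least_squares
c=dict(np.load("pics/w2.npz")); d=np.load("pics/w2p.npz"); W=wcloud(c,d["p"],d["q"])
hsv=cv2.cvtColor(c["color"],cv2.COLOR_RGB2HSV); H,S,V=[hsv[...,i].astype(int) for i in range(3)]
red=((H<8)|(H>172))&(S>130)&(V>40); red[330:]=0; red[:,430:]=0
p=W[red]; rim=p[(p[:,2]>.122)&(p[:,2]<.136)]; tx=np.array([np.cos(np.radians(75)),np.sin(np.radians(75))])
m=least_squares(lambda a:np.hypot(rim[:,0]-a[0],rim[:,1]-a[1])-.052,d["p"][:2]+.088*tx,loss="soft_l1",f_scale=.002).x
e=m-d["p"][:2]; print("mug",m.round(4),len(rim),"along/perp",(e@tx).round(4),(e@[tx[1],-tx[0]]).round(4),"zpct",np.nanpercentile(p[:,2],[1,99]).round(4))
# tilt: plane of rim
A=np.c_[rim[:,:2]-m,np.ones(len(rim))]; print("rim slope",np.linalg.lstsq(A,rim[:,2],rcond=None)[0].round(4))
C={f:cloud(dict(np.load(f"pics/{f}.npz"))).reshape(-1,3) for f in("sc","sd")}
def res(q,pts):
    ax=q[:2]; u=np.array([-np.cos(q[2]),-np.sin(q[2])]); n=np.array([-u[1],u[0]])
    out=[]
    for w in pts:
        v=w[:,:2]-ax; s=v@u; t=v@n; z=w[:,2]
        hd=np.hypot(s,t)-.046
        tb=np.hypot(t,z-.18)-.008; tip=np.hypot(s-.125,t)-.0085
        ish=(z>.15)&(z<.2)&(np.hypot(s,t)<.052)
        out.append(np.where(ish,hd,np.where(s<.11,tb,np.where(z<.17,tip,np.minimum(abs(tb),abs(tip))))))
    return np.concatenate(out)
def sel(w):
    w=w[~np.isnan(w[:,0])]; v=w[:,:2]-[.590,.024]; u=np.array([-.9636,.2672]); s=v@u; t=v@[.2672,.9636]; z=w[:,2]; r=np.hypot(s,t)
    h=(z>.155)&(z<.198)&(abs(r-.046)<.006); b=(s>.058)&(s<.142)&(abs(t)<.02)&(z>.145)&(z<.195)
    return w[h|b]
for k in (["sc"],["sd"],["sc","sd"]):
    pts=[sel(C[f]) for f in k]; o=least_squares(res,[.590,.024,-.27],args=(pts,),loss="soft_l1",f_scale=.0015).x
    print(k,[len(x) for x in pts],o.round(4),"yaw",np.degrees(o[2]).round(1),"tip",(o[:2]+.125*np.array([-np.cos(o[2]),-np.sin(o[2])])).round(4))
E
```

```text
mug [ 0.4505 -0.0784] 12991 along/perp 0.0842 -0.0005 zpct [0.0255 0.1285]
rim slope [1.000e-04 3.500e-03 1.264e-01]
['sc'] [349] [ 0.5912  0.023  -0.2434] yaw -13.9 tip [0.4699 0.0531]
['sd'] [861] [ 0.5922  0.0238 -0.2444] yaw -14.0 tip [0.4709 0.0541]
['sc', 'sd'] [349, 861] [ 0.5919  0.0236 -0.2446] yaw -14.0 tip [0.4707 0.0539]
```

```bash
python3 - <<'E'
from h import *
goal([.4482,-.0294,.104],75)
E
```

```text
at [ 0.4291 -0.1598  0.1142] t 4.95 delta [ 0.1309 -0.0154  0.0102] turn [-0.      0.0001 -0.0002] j [ 0.73  0.12 -0.5   2.02  0.07  1.02 -0.06]
```

>>> move_arm --plan '[{"delta_pos": [0.01,-0.001,0.005],"turn": [0,0,0],"fingers": 1},{"delta_pos": [0.035,-0.004,0.01],"turn": [0,0,0],"fingers": 1},{"delta_pos": [0.065,-0.008,0.01],"turn": [0,0,0],"fingers": 1},{"delta_pos": [0.095,-0.011,0.01],"turn": [0,0,0],"fingers": 1},{"delta_pos": [0.12,-0.014,0.01],"turn": [0,0,0],"fingers": 1},{"delta_pos": [0.131,-0.015,0.01],"turn": [0,0,0],"fingers": 1},{"delta_pos": [0.131,-0.015,0.015],"turn": [0,0,0],"fingers": 1},{"delta_pos": [0.131,-0.015,0.02],"turn": [0,0,0],"fingers": 1},{"delta_pos": [0.131,-0.015,0.0235],"turn": [0,0,0],"fingers": 1},{"delta_pos": [0.131,-0.015,0.0245],"turn": [0,0,0],"fingers": 1},{"delta_pos": [0.131,-0.015,0.0245],"turn": [0,0,0],"fingers": 1}]'

```text
clock: 6.32
position: [0.4484, -0.0301, 0.09]
ee_rot: [0.793, 0.609, -0.0, 0.0]
ft_force: [-1.8, -1.9, 2.3]
grip_width: 0.195
grasp_force: 79.5
```

```bash
python3 - <<'E'
from h import *
o=get_obs(); print(o["position"],o["ft_force"])
snap("scene","sc2"); snap("side","sd2")
a=cv2.imread("pics/sc2.png")[120:270,240:390]; b=cv2.imread("pics/sd2.png")[150:300,195:345]
cv2.imwrite("pics/crop2.png",cv2.resize(cv2.hconcat([a,b]),(800,400),interpolation=cv2.INTER_CUBIC))
E
```

```text
[ 0.44844726 -0.03009499  0.0899606 ] [-1.81366973 -1.91826251  2.2832252 ]
```

View pics/crop2.png

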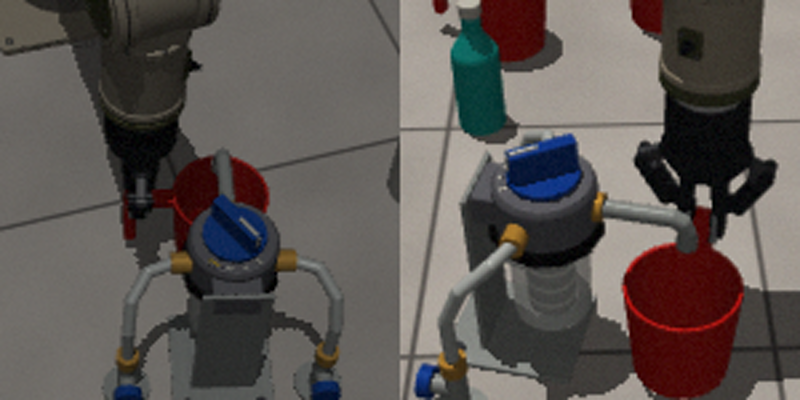

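In the crop the spout outlet is over the mug's mouth and the mug stands on the ledge. Next I release it and rise.

>>> move_arm --plan '[{"delta_pos": [0,0,0],"turn": [0,0,0],"fingers": 0.6},{"delta_pos": [0,0,0],"turn": [0,0,0],"fingers": 0.2},{"delta_pos": [0,0,0],"turn": [0,0,0],"fingers": 0},{"delta_pos": [0,0,0],"turn": [0,0,0],"fingers": 0},{"delta_pos": [0,0,0],"turn": [0,0,0],"fingers": 0},{"delta_pos": [0,0,0],"turn": [0,0,0],"fingers": 0},{"delta_pos": [0,0,-0.03],"turn": [0,0,0],"fingers": 0},{"delta_pos": [0,0,-0.08],"turn": [0,0,0],"fingers": 0},{"delta_pos": [0,0,-0.14],"turn": [0,0,0],"fingers": 0},{"delta_pos": [0,0,-0.2],"turn": [0,0,0],"fingers": 0},{"delta_pos": [0,0,-0.23],"turn": [0,0,0],"fingers": 0},{"delta_pos": [0,0,-0.23],"turn": [0,0,0],"fingers": 0}]'

```text
clock: 7.92
position: [0.4494, -0.0293, 0.322]
ee_rot: [0.793, 0.609, 0.001, 0.002]
ft_force: [0.5, -0.6, -1.4]
grip_width: 1.004
grasp_force: 0.0
```

```bash
python3 - <<'E'
from h import *
from scipy.optimize import least_squares
for n in ("scene","side"):
    c=snap(n,n+"3"); W=cloud(c); hsv=cv2.cvtColor(c["color"],cv2.COLOR_RGB2HSV); H,S,V=[hsv[...,i].astype(int) for i in range(3)]
    p=W[((H<8)|(H>172))&(S>150)&(V>50)]; p=p[np.hypot(p[:,0]-.47,p[:,1]-.054)<.09]
    rim=p[(p[:,2]>.098)&(p[:,2]<.109)&(np.hypot(p[:,0]-.47,p[:,1]-.054)<.065)]
    m=least_squares(lambda a:np.hypot(rim[:,0]-a[0],rim[:,1]-a[1])-.052,[.47,.054],loss="soft_l1",f_scale=.002).x
    print(n,len(rim),m.round(4),"zmax",np.percentile(p[:,2],99).round(4))
goal([.592,.0235,.31],202)
E
```

```text
scene 111 [0.4733 0.0556] zmax 0.1082
side 311 [0.4734 0.0596] zmax 0.1066
at [ 0.4483 -0.0294  0.3192] t 8.025 delta [0.0882 0.1252 0.0091] turn [-5.0000e-04 -4.0000e-04 -2.2158e+00] j [ 0.61 -0.07 -0.6   1.74 -0.04  1.46 -0.25]
```

The mug is within about 5 mm of the target. Now I move over the dial.

Scaled: -2.03 rad / 4 = -0.5075.

>>> move_arm --plan '[{"delta_pos": [0.007,0.01,0],"turn": [0,0,-0.04],"fingers": 0},{"delta_pos": [0.014,0.02,0],"turn": [0,0,-0.0825],"fingers": 0},{"delta_pos": [0.02,0.03,0],"turn": [0,0,-0.125],"fingers": 0},{"delta_pos": [0.03,0.04,0],"turn": [0,0,-0.1675],"fingers": 0},{"delta_pos": [0.037,0.052,0],"turn": [0,0,-0.21],"fingers": 0},{"delta_pos": [0.044,0.063,0],"turn": [0,0,-0.2525],"fingers": 0},{"delta_pos": [0.051,0.073,0],"turn": [0,0,-0.295],"fingers": 0},{"delta_pos": [0.059,0.083,0],"turn": [0,0,-0.3375],"fingers": 0},{"delta_pos": [0.066,0.094,0],"turn": [0,0,-0.38],"fingers": 0},{"delta_pos": [0.073,0.104,0],"turn": [0,0,-0.4225],"fingers": 0},{"delta_pos": [0.081,0.115,0],"turn": [0,0,-0.465],"fingers": 0},{"delta_pos": [0.088,0.125,0],"turn": [0,0,-0.5075],"fingers": 0}]'

```text
clock: 9.52
position: [0.5918, 0.0237, 0.3179]
ee_rot: [-0.102, 0.995, 0.0, -0.001]
ft_force: [-0.2, -0.4, -0.5]
grip_width: 0.998
grasp_force: 0.0
```

Scaled: -0.186 rad / 4 = -0.0465.

>>> move_arm --plan '[{"delta_pos": [0,0,0],"turn": [0,0,-0.0375],"fingers": 0},{"delta_pos": [0,0,0],"turn": [0,0,-0.0465],"fingers": 0},{"delta_pos": [0,0,0],"turn": [0,0,-0.0465],"fingers": 0}]'

```text
clock: 9.9
position: [0.5916, 0.0234, 0.319]
ee_rot: [-0.19, 0.982, 0.0, -0.001]
ft_force: [-0.1, 0.2, 0.1]
grip_width: 1.0
grasp_force: 0.0
```

```bash
python3 - <<'E'
from h import *
o=get_obs(); c=snap("wrist","w4"); np.savez("pics/w4p.npz",p=o["position"],q=o["ee_rot"])
goal([.592,.0235,.23],202)
W=wcloud(c,o["position"],o["ee_rot"]); hsv=cv2.cvtColor(c["color"],cv2.COLOR_RGB2HSV); H,S,V=[hsv[...,i].astype(int) for i in range(3)]
b=(H>105)&(H<130)&(S>120); p=W[b]; near=np.hypot(p[:,0]-.592,p[:,1]-.0235)<.045
p=p[near]; t=p[(p[:,2]>.233)&(p[:,2]<.247)]; print(len(p),len(t),np.nanpercentile(p[:,2],[1,50,99]))
r=cv2.minAreaRect((t[:,:2]*1000).astype(np.float32)); print("blade rect",r)
d=p[(p[:,2]>.206)&(p[:,2]<.217)]; print("disc",d[:,:2].min(0),d[:,:2].max(0),cv2.minEnclosingCircle((d[:,:2]*1000).astype(np.float32)))
E
```

```text
at [0.5917 0.0234 0.3193] t 9.95 delta [-0.0004  0.      0.0893] turn [ 0.0001 -0.0008 -0.0023] j [ 0.51  0.33 -0.8   1.39  0.23  1.52  1.67]
5374 1475 [0.20910575 0.21105355 0.40203068]
blade rect ((589.7337036132812, 23.704090118408203), (59.596046447753906, 13.935102462768555), 22.451826095581055)
disc [ 0.55828129 -0.00768661] [0.62170958 0.05560677] ((590.0838623046875, 23.97210121154785), 31.917461395263672)
```

View pics/w4.png

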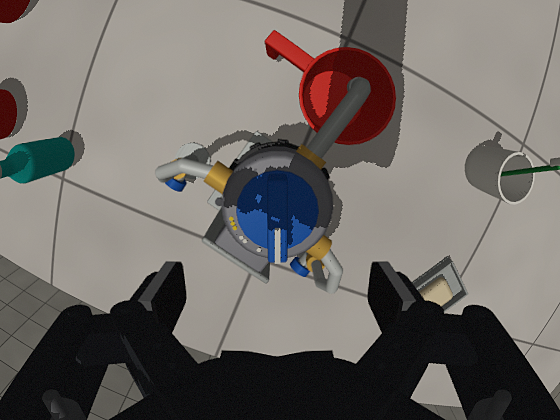

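The wrist view shows the blade centred at (278,215), vertical in the image and aligned with the jaws, its pointer (white line) at (278,245). The mug stands under the spout at (348,95). Descend and grip.

Scaled: -0.003 rad / 4 = -0.0008.

>>> move_arm --plan '[{"delta_pos": [0.0005,0,0.04],"turn": [0,0,-0.0008],"fingers": 0},{"delta_pos": [0.0005,0,0.075],"turn": [0,0,-0.0008],"fingers": 0},{"delta_pos": [0.0005,0,0.09],"turn": [0,0,-0.0008],"fingers": 0},{"delta_pos": [0.0005,0,0.093],"turn": [0,0,-0.0008],"fingers": 0},{"delta_pos": [0.0005,0,0.093],"turn": [0,0,-0.0008],"fingers": 0},{"delta_pos": [0.0005,0,0.093],"turn": [0,0,-0.0008],"fingers": 1},{"delta_pos": [0.0005,0,0.093],"turn": [0,0,-0.0008],"fingers": 1},{"delta_pos": [0.0005,0,0.093],"turn": [0,0,-0.0008],"fingers": 1},{"delta_pos": [0.0005,0,0.093],"turn": [0,0,-0.0008],"fingers": 1},{"delta_pos": [0.0005,0,0.093],"turn": [0,0,-0.0008],"fingers": 1},{"delta_pos": [0.0005,0,0.093],"turn": [0,0,-0.0008],"fingers": 1},{"delta_pos": [0.0005,0,0.093],"turn": [0,0,-0.0008],"fingers": 1}]' --force 80

```text
clock: 11.45
position: [0.5914, 0.0236, 0.2272]
ee_rot: [-0.193, 0.981, 0.0, 0.0]
ft_force: [-3.3, 1.8, 6.5]
grip_width: 0.148
grasp_force: 79.1
```

```bash
python3 - <<'E'
from h import *
o=get_obs(); print(o["position"],o["ft_force"].round(2),o["torque"].round(3),o["grip_width"],o["grasp_force"],o["joint_pos"].round(2))
E
```

```text
[0.59141545 0.0236151  0.22720149] [-3.33  1.8   6.48] [ 0.258  0.716 -0.133] 0.1479893499700226 79.06893968582153 [ 0.51  0.37 -0.79  1.54  0.27  1.34  1.65]
```

Scaled: 1.27 rad / 4 = 0.3175.

>>> move_arm --plan '[{"delta_pos": [0,0,0],"turn": [0,0,0.03],"fingers": 1},{"delta_pos": [0,0,0],"turn": [0,0,0.065],"fingers": 1},{"delta_pos": [0,0,0],"turn": [0,0,0.1],"fingers": 1},{"delta_pos": [0,0,0],"turn": [0,0,0.135],"fingers": 1},{"delta_pos": [0,0,0],"turn": [0,0,0.17],"fingers": 1},{"delta_pos": [0,0,0],"turn": [0,0,0.205],"fingers": 1},{"delta_pos": [0,0,0],"turn": [0,0,0.24],"fingers": 1},{"delta_pos": [0,0,0],"turn": [0,0,0.27],"fingers": 1},{"delta_pos": [0,0,0],"turn": [0,0,0.295],"fingers": 1},{"delta_pos": [0,0,0],"turn": [0,0,0.3175],"fingers": 1},{"delta_pos": [0,0,0],"turn": [0,0,0.3175],"fingers": 1},{"delta_pos": [0,0,0],"turn": [0,0,0.3175],"fingers": 1}]'

```text
clock: 12.95
position: [0.5914, 0.0237, 0.2272]
ee_rot: [0.427, 0.904, 0.0, 0.0]
ft_force: [-3.6, 1.2, 5.9]
grip_width: 0.144
grasp_force: 79.1
```

```bash
python3 - <<'E'
from h import *
o=get_obs(); print(o["position"],o["ft_force"].round(2),o["torque"].round(3),o["grip_width"],o["grasp_force"],o["joint_velocities"].round(3))
x=Ro.from_quat(o["ee_rot"]).apply([1,0,0]); print("tool x yaw",np.degrees(np.arctan2(x[1],x[0])))
c=snap("scene","sc5"); d=snap("side","sd5"); o=get_obs(); w=snap("wrist","w5")
a=c["color"][130:270,250:390,::-1]; b=d["color"][170:310,195:335,::-1]
im=cv2.resize(cv2.hconcat([a,b]),(800,400),interpolation=cv2.INTER_CUBIC)
cv2.imwrite("pics/crop5.png",im)
E
```

```text
[0.59135465 0.02367371 0.22717582] [-3.59  1.17  5.86] [0.186 0.787 0.22 ] 0.1444101833759117 79.09383058547974 [ 0.002  0.    -0.001  0.001 -0.002 -0.002  0.001]
tool x yaw 129.4676166191195
```

View pics/crop5.png

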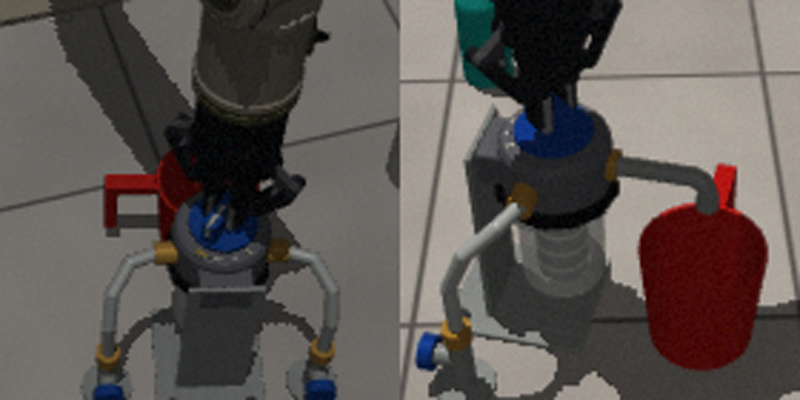

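View pics/w5.png

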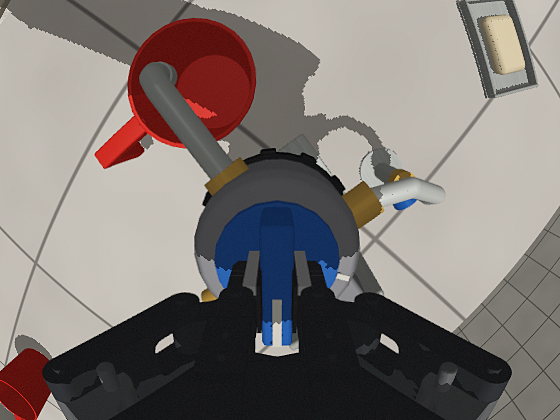

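The blade is gripped and in line with the jaws at the third click (tool yaw 129.5°, so the dial is at about 1.27 rad). The mug looks partly shaded in the side view, so I'll check its pose numerically.

```bash
python3 - <<'E'
from h import *
from scipy.optimize import least_squares
o=get_obs()
for f in ("sc5","sd5","w5"):
    c=dict(np.load(f"pics/{f}.npz")); W=wcloud(c,o["position"],o["ee_rot"]) if f=="w5" else cloud(c)
    hsv=cv2.cvtColor(c["color"],cv2.COLOR_RGB2HSV); H,S,V=[hsv[...,i].astype(int) for i in range(3)]
    p=W[((H<8)|(H>172))&(S>130)&(V>25)]; p=p[np.hypot(p[:,0]-.47,p[:,1]-.054)<.08]
    rim=p[(p[:,2]>.098)&(p[:,2]<.11)&(np.hypot(p[:,0]-.47,p[:,1]-.054)<.068)]
    m=least_squares(lambda a:np.hypot(rim[:,0]-a[0],rim[:,1]-a[1])-.052,[.47,.054],loss="soft_l1",f_scale=.002).x
    A=np.c_[rim[:,:2]-m,np.ones(len(rim))]; print(f,len(rim),m.round(4),"slope",np.linalg.lstsq(A,rim[:,2],rcond=None)[0].round(3),"z99",np.percentile(p[:,2],99).round(4))
o=get_obs(); print(o["clock"],o["torque"].round(3))
E
```

```text
sc5 80 [0.4729 0.0549] slope [0.005 0.011 0.104] z99 0.1074
sd5 308 [0.4735 0.0595] slope [0.005 0.008 0.103] z99 0.1069
w5 2546 [0.4724 0.0572] slope [0.012 0.008 0.103] z99 0.1049
13.1 [0.256 0.818 0.269]
```

>>> move_arm --plan '[{"delta_pos": [0,0,0],"turn": [0,0,0],"fingers": 1},{"delta_pos": [0,0,0],"turn": [0,0,0],"fingers": 1},{"delta_pos": [0,0,0],"turn": [0,0,0],"fingers": 1},{"delta_pos": [0,0,0],"turn": [0,0,0],"fingers": 1}]'

```text
clock: 13.6
position: [0.5914, 0.0236, 0.2272]
ee_rot: [0.427, 0.904, 0.0, 0.0]
ft_force: [-3.3, 1.8, 5.9]
grip_width: 0.146
grasp_force: 79.1
```

```bash
python3 - <<'E'
from h import *
print(hand_in())
E
```

```text
the job is handed in; nothing more can be done
None
```

I handed the job in at 13.6 s with the mug standing upright about 5 mm from under the spout and the gripper holding the dial at about 1.27 rad, on its third click; `hand_in()` returned no verdict, so the judged result is not known to me.

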